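Hot egg out of the egg cooker with the tongs

TASK

The egg in the egg cooker is boiled and too hot to touch. Take the clear lid off by its knob and set it down rim down on the worktop, clear of the cooker; then pick up the kitchen tongs by their black grips, close both jaws gently on the egg, lift it out of the rack and finish while holding it still in the tongs, about 8 cm higher than it sat, so that I can bring my egg cup to it. Touch the egg with nothing but the tongs, do not crush or drop it, and leave the egg cup, salt shaker and teaspoon where they are.

Things in the scene. Friction and masses are not known exactly. Their poses are not given: they have to be found in the camera images.
- cooker: Egg cooker, fixed: round black and steel base, 156 mm across (180 over its two side lugs), rocker switch on its front (-x). Origin: centre of its underside, z up. The lid rests on its shoulder, 50 mm high. Inside is a steel collar to 56 mm (radius 66) and a wire rack (126 mm across, top at 64 mm) with three open egg rings, centres 36 mm from the axis.
- rack_centre (a point): Point on the cooker's axis at the top of the wire rack, 64 mm above the worktop. (The front edge of the worktop is at x = 0.28 m; wall cabinets hang 0.46 m above it beyond x = 0.6 m: keep the wrist low and near there.)
- lid: Clear plastic dome, open below, loose, about 0.12 kg: rim 150 mm across, dome 73 mm high, black knob on top to 104 mm. At the start it stands rim down on the cooker's shoulder; it lifts straight off (raise it 75 mm to clear the egg before moving sideways). Origin: centre of the rim's plane, z up through the knob.
- lid_knob (a point): On the axis of the lid's knob, 93 mm above the rim, 11 mm below the knob's top; the knob is an upright cylinder, 25 mm in diameter, 31 mm tall.
- egg: The one hen's egg, brown, rigid, loose, about 60 g, 44 mm in diameter and 55 mm tall, standing blunt end down in one ring of the rack. Origin: its lowest point.
- egg_centre (a point): Centre of the egg's widest section (44 mm), 22 mm above its lowest point; at the start 79 mm above the worktop and 15 mm above the top of the wire rack.
- tongs: Sprung kitchen tongs, loose, about 0.10 kg, lying flat with the arms side by side: two steel arms on one pin, held open by a spring, black grips midway, cupped black jaws at the end; 0.25 m long, jaws and grips 22 mm high. Origin: on the pin at the underside; x along the middle line to the jaws, y to the left arm, z up.
- tongs_grip (a point): Middle between the black grips, 98 mm ahead of the pin, 11 mm above the underside, near the centre of mass. Each grip is 62 mm long. Over both grips the tongs measure 55 mm open, 40 mm when shut on the egg; squeezing along y closes them. The spring takes 6 N per grip to start, 8 N at the egg's width: squeezed to about 50 mm they can be carried with the jaws still open.
- tongs_bite (a point): Middle between the jaws, where the egg's centre belongs: 195 mm ahead of the pin (97 mm ahead of tongs_grip), 11 mm above the underside. Open, each jaw clears the egg by 14 mm (93 mm over both), squeezed to 50 mm at the grips by 9 mm; jaws reach 20 mm to either side along x. About half of the squeeze on the grips arrives at the egg; over 60 N there crushes it, 20 to 60 N on the grips is right.
- jaw_left (a joint): Closing angle of the left arm about the pin (rad): 0 open (spring), about 0.075 shut on the egg, 0.15 fully shut.
- jaw_right (a joint): The same for the right arm; both arms always close by the same angle.
- egg_cup: White ceramic egg cup, empty, 53 mm across, 53 mm tall, beyond the work. Origin: centre of its foot.
- salt: Glass salt shaker with a steel cap, 44 mm across, 90 mm tall, beyond the work. Origin: centre of its foot.
- teaspoon: Steel teaspoon, 137 mm long, 28 mm wide, lying beyond the work. Origin: its middle on the worktop.

How it is judged:
By the outcome, as a careful person would: the job done as asked, in the order asked, and still so for the second after the job is handed in, while the arm keeps its last pose, push and grip.
It also fails if it takes over 56 s, if anything falls off the work surface, if the arm or the gripper's body presses on something with over 40 N, if the wrist force passes 120 N, or if a joint passes its speed limit or range.

ROBOT

A 6-joint arm with a two-finger parallel gripper is mounted at the origin on a cart in front of the work surface, level with it; the furniture and walls round the work are solid. World frame = base frame: x ahead of the robot, y to its left, z up, the work surface at z = 0. Lengths are in m, angles in rad, forces in N, time in s.
With the tool pointing down it reaches from about 0.3 to 0.775 m from the base axis. Payload 14.6 kg.
Tool frame: the origin (TCP) lies at the very end of the fingers, on their centre line; the grasp point (between the pads) lies 19 mm behind it; z points along the fingers, y is the line along which they close (so a half turn about z gives the same grasp; the last joint's range is limited). The gripper opens to 94 mm and grips with 3 to 60 N. Pads are 16 mm wide; open, the fingers measure 119 mm over their backs; the gripper's body (75 mm by 177 mm) begins 78 mm behind the grasp point.
Start: joints at [-1.343, 0.3, 1.521, -0, 1.321, -0.067], TCP at [0.16, -0.526, 0.205] pointing down, gripper open.
Joint ranges: [-3.03, 3.03], [-0.79, 2.21], [0.23, 2.52], [-1.04, 4.18], [0, 3.07], [-2.55, 2.55]. Speed limits (rad/s): [2.22, 2.22, 2.57, 3.14, 3.14, 3.14].

INTERFACE

Orientations are given as [roll, pitch, yaw] about the fixed x, y, z axes, in that order (R = Rz(yaw) Ry(pitch) Rx(roll)).
In Python, from station import ctrl, cams gives the robot as it stands. The module is installed in compiled form; this text tells all that it offers.
- The arm moves only by the tool arm_command, never from a script. Its argument "plan" is a list that holds one entry, the list of rows, each a list of 7 numbers: the shift along the tool's x, y, z in fractions of the full range, 1 being 60 cm, then the turn, a rotation vector about the tool's x, y, z in normalised numbers (1 is 360 degrees), then the closure, from -1 (fully open) to 1 (shut). A call has 1 to 12 rows; each row is the pose to reach, as a shift and turn from the pose commanded when the call began, along the tool's axes at that moment; what a row does not reach only later rows make up. A row lasts 1/10 s, in which the tool goes at most 50 mm and 8.59 degrees, less where a joint would pass 70% of its speed; a pose out of reach is approached as far as the arm can. Shift and turn numbers lie between -1 and 1, and a call with a number outside is refused. A call with a gripper value outside its range is refused whole. The fingers move at their own pace and stop on an object; "squeeze" is the grip in N (left out, the last holds). Time passes only in rows, so rows that repeat a pose let the fingers close. It gives the time, the measured TCP pose, the force, the opening and the grip force at its end, in the units of the state.
- ctrl.get_obs(): the state, without advancing time (a new reading comes with each control period).
- cams.camera(name): name is "side" or "top"; returns (picture, depth): 480x640x3 uint8, blue, green, red; 480x640 float32, m along the optical axis (not along the pixel's ray), 0 where there is no reading.
- cams.camera_info(name): a dict with "fx", "fy", "cx", "cy" (pixels), "world_to_cam" (4x4, takes a point from world to camera coordinates). Camera axes: x right, y down, z forward; pixel columns grow to the right and rows downward; lengths in m; the calibration is good to about 2 mm. A picture is of the moment at which its call begins. camera_info takes no time and is no camera call.
- ctrl.hand_in(): hands the job in; it is judged then, once.
The state is a dict: "time_s": time; "qpos": joint angles; "joint_vel": joint speeds; "tau": joint torques, N m; "ee_pos": TCP position; "eef_rot": TCP orientation; "force": force on the tool from outside, world axes, zero at the start; "moment": the same for the moment, N m; "grip_width": finger opening in m; "grip_force": force on a finger pad.
Only numpy, scipy, OpenCV 4.12 (cv2) and the standard library are available. Lean on these libraries where they do the work, as an engineer would, in place of code of your own. Each camera call takes 0.05 s, during which the arm holds its last target. There are 200 camera calls.

## Working session

There is one attempt and no reset: what is moved stays moved. The work goes in short steps, Python scripts to look and compute and a tool call to move; the robot and the scene stay as the last step left them, time stands still between calls to the robot, and variables do not carry over. Pictures are saved under pics/ and viewed, at most 10 in all, crops included, and the job is handed in when it is done.

Besides the shell and the picture viewer there is one more tool, called after ">>>" by a JSON object that holds its "method" and its "body", one argument or row to a line. arm_command: Moves the arm, as the interface text tells. Its arguments: {"type":"object","properties":{"plan":{"type":"array"},"squeeze":{"type":"number"}},"required":["plan"]}

```bash
mkdir -p pics; python3 - <<'E'
from station import ctrl,cams
import cv2,numpy as np
o=ctrl.get_obs();print({k:np.round(v,3) for k,v in o.items()})
for n in("top","side"):
    p,d=cams.camera(n);cv2.imwrite(f"pics/{n}0.png",p);np.save(f"{n}0.npy",d)
    i=cams.camera_info(n);print(n,i["fx"],i["cx"],i["cy"],np.round(i["world_to_cam"],3).tolist())
E
```

```text
{'time_s': np.float64(0.0), 'qpos': array([-1.343,  0.3  ,  1.522,  0.   ,  1.321, -0.067]), 'joint_vel': array([ 0.   ,  0.002,  0.   , -0.001, -0.001, -0.001]), 'tau': array([ 3.0000e-03, -5.3180e+01, -3.5273e+01,  7.1000e-02,  2.4000e-02,
       -0.0000e+00]), 'ee_pos': array([ 0.16 , -0.526,  0.205]), 'eef_rot': array([-3.14 , -0.   ,  0.295]), 'force': array([-0.38 , -0.056, -0.005]), 'moment': array([ 0.016, -0.03 , -0.021]), 'grip_force': np.float64(0.0), 'grip_width': np.float64(0.094)}
top 529.4842133561456 312.8413631431252 234.98763627445413 [[0.004, -1.0, 0.016, -0.058], [-0.984, -0.007, -0.177, 0.534], [0.178, -0.015, -0.984, 1.189], [0.0, 0.0, 0.0, 1.0]]
side 480.86936417815593 321.21650805164126 245.3206028619288 [[-0.839, -0.544, 0.023, 0.389], [-0.243, 0.337, -0.909, 0.239], [0.487, -0.769, -0.415, 0.853], [0.0, 0.0, 0.0, 1.0]]
```

View pics/top0.png

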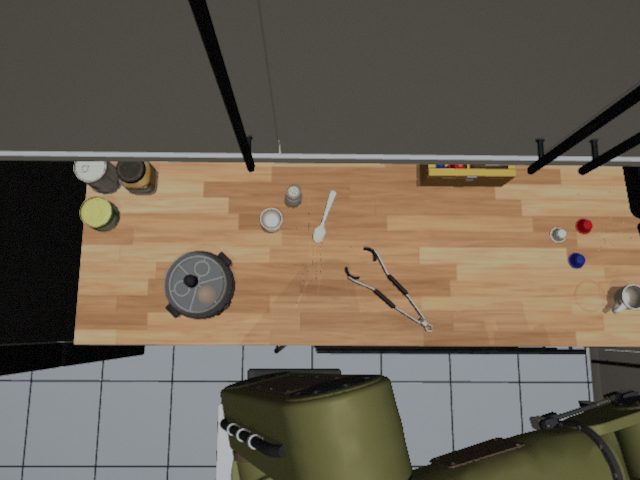

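View pics/side0.png

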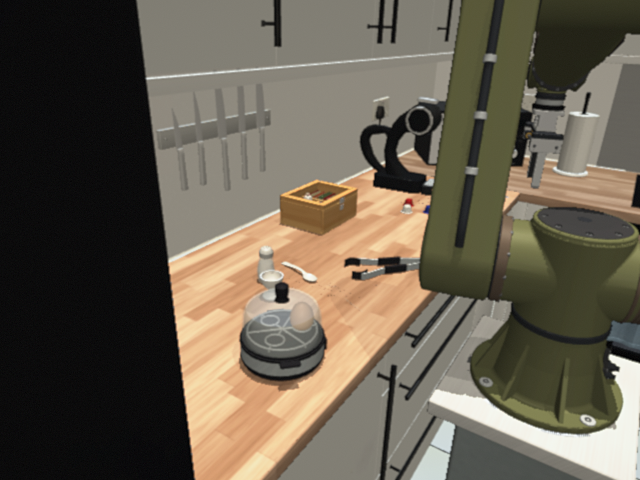

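The top view shows the cooker with knob at about (190,281) and the egg at (207,294). The tongs have their pin at (428,327), grips at (383,298) and (397,285), and jaws at (350,272) and (370,250). In the side view the knob is at (282,292) and the egg at (302,317). I'll enlarge both.

```bash
python3 - <<'E'
import cv2
a=cv2.imread("pics/top0.png")
cv2.imwrite("pics/c1.png",cv2.resize(a[235:335,340:440],None,fx=6,fy=6,interpolation=cv2.INTER_CUBIC))
b=cv2.resize(a[240:330,155:245],None,fx=4.4,fy=4.4,interpolation=cv2.INTER_CUBIC)
s=cv2.imread("pics/side0.png")[280:380,235:335]
s=cv2.resize(s,(396,396),interpolation=cv2.INTER_CUBIC)
cv2.imwrite("pics/c2.png",cv2.hconcat([b,s]))
E
```

```text
(no output)
```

View pics/c1.png

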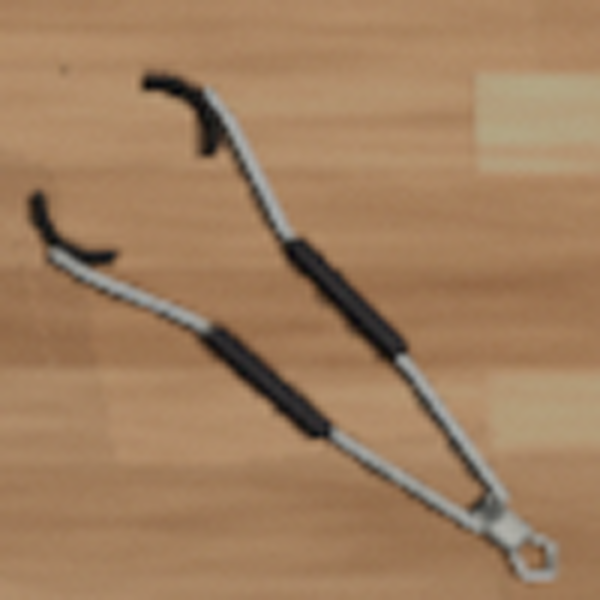

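View pics/c2.png

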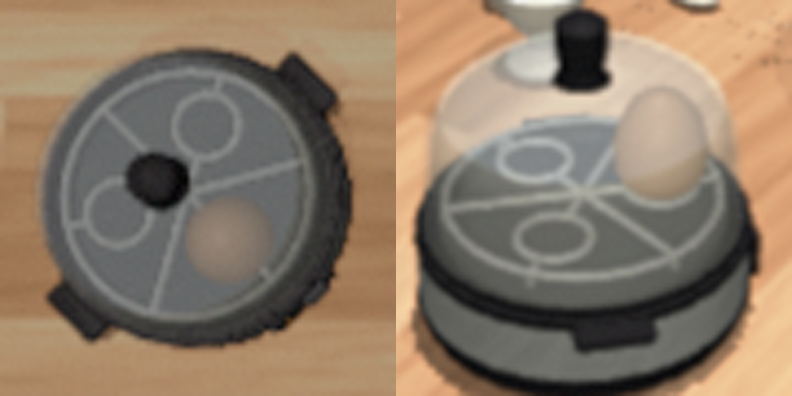

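```bash
cat > h.py <<'E'
from station import ctrl,cams
import numpy as np
def at_z(name,u,v,z):
    i=cams.camera_info(name);M=np.linalg.inv(i["world_to_cam"])
    r=M[:3,:3]@[(u-i["cx"])/i["fx"],(v-i["cy"])/i["fy"],1];o=M[:3,3]
    return o+r*(z-o[2])/r[2]
def crop(p,s,off): return (p[0]+.5)/s-.5+off[0],(p[1]+.5)/s-.5+off[1]
E
python3 - <<'E'
from h import *
np.set_printoptions(precision=4,suppress=True)
T=lambda n,p,z:print(n,at_z("top",*crop(p,4.4,(155,240)),z))
S=lambda n,p,z:print(n,at_z("side",*crop((p[0]-396,p[1]),3.96,(235,280)),z))
T("knob mid t",(157,180),.143);S("knob mid s",(581,52),.139)
T("egg t",(228,239),.0845);S("egg s",(661,143),.0845)
T("rack t",(191,190),.063);S("rack s",(583,190),.063)
C=lambda n,p,z:(print(n,at_z("top",*crop(p,6,(340,235)),z)))
C("grip L",(267,382),.018);C("grip R",(347,298),.018)
C("pin",(495,516),.015);C("jawroot L",(52,257),.018);C("jawroot R",(210,93),.018)
M=np.linalg.inv(cams.camera_info("top")["world_to_cam"]);print(M[:3,3])
for n,u,v in(("cup",271,219),("salt",293,196),("spoon",320,235)):print(n,at_z("top",u,v,.04 if n!="spoon" else .005))
E
```

```text
knob mid t [0.4178 0.2054 0.143 ]
knob mid s [0.414  0.2101 0.139 ]
egg t [0.3937 0.181  0.0845]
egg s [0.3917 0.1803 0.0845]
rack t [0.4201 0.205  0.063 ]
rack s [0.4174 0.2056 0.063 ]
grip L [ 0.3902 -0.2233  0.018 ]
grip R [ 0.4232 -0.2555  0.018 ]
pin [ 0.3388 -0.3119  0.015 ]
jawroot L [ 0.4387 -0.1394  0.018 ]
jawroot R [ 0.5045 -0.2028  0.018 ]
[ 0.3148 -0.0362  1.266 ]
cup [0.5738 0.0441 0.04  ]
salt [ 0.6302 -0.0072  0.04  ]
spoon [ 0.5425 -0.0728  0.005 ]
```

```bash
cat >> h.py <<'E'
from scipy.spatial.transform import Rotation as Ro
def delta(*poses):
    o=ctrl.get_obs();R=Ro.from_euler("xyz",o["eef_rot"])
    for x,y,z,yaw in poses:
        d=R.inv().apply(np.array([x,y,z])-o["ee_pos"])*1000
        w=(R.inv()*Ro.from_euler("xyz",[np.pi,0,yaw])).as_rotvec()
        print(np.round(d,1),np.round(w,3))
def st():
    o=ctrl.get_obs();print(o["time_s"],np.round(o["ee_pos"],4),np.round(o["eef_rot"],3),np.round(o["force"],1),round(float(o["grip_width"]),4),o["grip_force"],np.round(o["qpos"],2))
E
python3 -c "
from h import *
delta((.417,.2065,.215,.806),(.30,-.15,.22,.55))"
```

```text
[ 459.  -626.2   -9.4] [-0.001 -0.    -0.511]
[ 243.5 -319.1  -14.7] [-0.001 -0.    -0.255]
```

Units first: shifts go in shares of 60 cm and turns go in shares of 360 degrees. So -500 mm / 600 = -0.8333, -465 mm / 600 = -0.775, -0.22 rad / 6.2832 = -0.035.

>>> {"method": "arm_command", "body": {
  "plan": [
    [[0.0833,-0.1067,-0.0167,0,0,-0.008,-1],[0.1333,-0.175,-0.0167,0,0,-0.0159,-1],[0.1833,-0.2417,-0.02,0,0,-0.0223,-1],[0.2333,-0.3083,-0.0217,0,0,-0.0286,-1],[0.2833,-0.375,-0.0233,0,0,-0.035,-1],[0.3333,-0.4417,-0.0233,0,0,-0.0398,-1],[0.3833,-0.5083,-0.0233,0,0,-0.0446,-1],[0.4333,-0.575,-0.0217,0,0,-0.0509,-1],[0.4833,-0.6417,-0.02,0,0,-0.0573,-1],[0.5333,-0.7083,-0.0183,0,0,-0.0637,-1],[0.5833,-0.775,-0.0167,0,0,-0.07,-1],[0.625,-0.8333,-0.015,0,0,-0.0764,-1]]
  ]
}}

```text
time_s: 1.3
ee_pos: [0.365, 0.0392, 0.2151]
eef_rot: [3.141, -0.0, 0.777]
force: [0.6, -0.8, 0.9]
grip_width: 0.0941
grip_force: 0.0
```

```bash
python3 -c "
from h import *
st();delta((.417,.2065,.215,.806),(.417,.2065,.130,.806))"
```

```text
1.3 [0.365  0.0392 0.2151] [ 3.141 -0.     0.777] [ 0.6 -0.8  0.9] 0.0941 0.0 [ 0.01 -0.13  1.97 -0.    1.31  0.8 ]
[ 1.543e+02 -8.290e+01  1.000e-01] [ 0.001 -0.    -0.029]
[154.3 -82.9  85.1] [ 0.001 -0.    -0.029]
```

In the tool's units: 154 mm / 600 = 0.2567, 120 mm / 600 = 0.2, -0.01 rad / 6.2832 = -0.0016.

>>> {"method": "arm_command", "body": {
  "plan": [
    [[0.0667,-0.035,0,0,0,-0.0016,-1],[0.1333,-0.0717,0,0,0,-0.0048,-1],[0.2,-0.1067,0,0,0,-0.0048,-1],[0.2567,-0.1383,0,0,0,-0.0048,-1],[0.2567,-0.1383,0,0,0,-0.0048,-1],[0.2567,-0.1383,0.0333,0,0,-0.0048,-1],[0.2567,-0.1383,0.075,0,0,-0.0048,-1],[0.2567,-0.1383,0.1083,0,0,-0.0048,-1],[0.2567,-0.1383,0.13,0,0,-0.0048,-1],[0.2567,-0.1383,0.14,0,0,-0.0048,-1],[0.2567,-0.1383,0.14,0,0,-0.0048,-1],[0.2567,-0.1383,0.14,0,0,-0.0048,-1]]
  ]
}}

```text
time_s: 2.5
ee_pos: [0.4171, 0.2039, 0.1316]
eef_rot: [3.141, -0.001, 0.805]
force: [0.0, 0.7, 0.6]
grip_width: 0.0939
grip_force: 0.0
```

>>> {"method": "arm_command", "body": {
  "plan": [
    [[0,0,0,0,0,0,0],[0,0,0,0,0,0,0.3],[0,0,0,0,0,0,0.5],[0,0,0,0,0,0,0.7],[0,0,0,0,0,0,1],[0,0,0,0,0,0,1],[0,0,0,0,0,0,1],[0,0,0,0,0,0,1],[0,0,0,0,0,0,1],[0,0,0,0,0,0,1]]
  ],
  "squeeze": 20
}}

```text
time_s: 3.5
ee_pos: [0.4169, 0.204, 0.131]
eef_rot: [3.142, -0.0, 0.805]
force: [0.8, 0.1, -0.5]
grip_width: 0.0246
grip_force: 20.0
```

```bash
python3 - <<'E'
from h import *
import cv2
st()
a,_=cams.camera("top");s,_=cams.camera("side")
f=lambda i:cv2.resize(i,(400,400),interpolation=cv2.INTER_CUBIC)
cv2.imwrite("pics/g1.png",cv2.hconcat([f(a[220:340,140:260]),f(s[240:400,210:370])]))
E
```

```text
3.5 [0.4169 0.204  0.131 ] [ 3.142 -0.     0.805] [ 0.8  0.1 -0.5] 0.0246 20.00000149011612 [ 0.38  0.19  1.84 -0.    1.11  1.14]
```

View pics/g1.png

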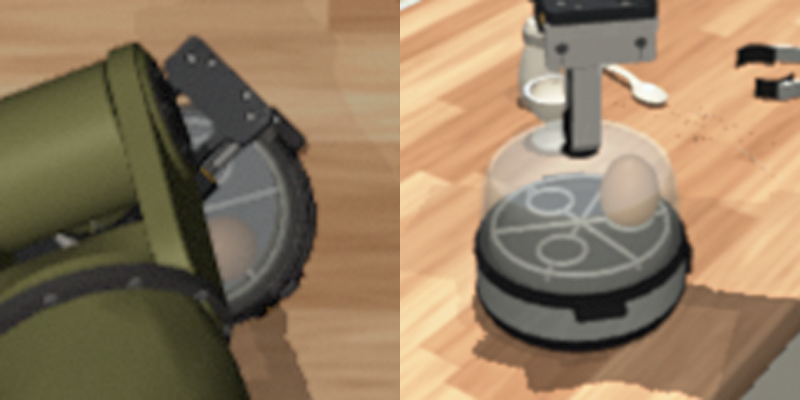

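The knob is gripped: the opening reads 24.6 mm, and the side view shows the fingers round the knob at about (582,110) in the crop. Next is lifting straight up.

In the tool's units: -100 mm / 600 = -0.1667, -98 mm / 600 = -0.1633.

>>> {"method": "arm_command", "body": {
  "plan": [
    [[0,0,-0.0083,0,0,0,1],[0,0,-0.025,0,0,0,1],[0,0,-0.05,0,0,0,1],[0,0,-0.0833,0,0,0,1],[0,0,-0.1167,0,0,0,1],[0,0,-0.1467,0,0,0,1],[0,0,-0.1633,0,0,0,1],[0,0,-0.1667,0,0,0,1],[0,0,-0.1667,0,0,0,1]]
  ],
  "squeeze": 25
}}

```text
time_s: 4.5
ee_pos: [0.4168, 0.204, 0.2308]
eef_rot: [-3.142, 0.0, 0.805]
force: [-0.2, 0.2, -2.0]
grip_width: 0.0246
grip_force: 25.0
```

```bash
python3 -c "
from h import *
st();delta((.40,-.45,.231,.806),(.40,-.45,.085,.806))"
```

```text
4.5 [0.4168 0.204  0.2308] [-3.142  0.     0.805] [-0.2  0.2 -2. ] 0.0246 24.99959707260132 [0.38 0.09 1.72 0.   1.34 1.14]
[-4.829e+02  4.413e+02 -2.000e-01] [-0.     0.    -0.001]
[-482.9  441.3  145.8] [-0.     0.    -0.001]
```

Total is 654 mm, in 24 rows of about 30 mm.

In the tool's units: -242 mm / 600 = -0.4033, -238 mm / 600 = -0.3967.

>>> {"method": "arm_command", "body": {
  "plan": [
    [[-0.0167,0.015,0,0,0,0,1],[-0.0467,0.0433,0,0,0,0,1],[-0.0867,0.0783,0,0,0,0,1],[-0.1267,0.115,0,0,0,0,1],[-0.1667,0.1517,0,0,0,0,1],[-0.2067,0.1883,0,0,0,0,1],[-0.2467,0.225,0,0,0,0,1],[-0.2867,0.2617,0,0,0,0,1],[-0.3267,0.2983,0,0,0,0,1],[-0.3667,0.335,0,0,0,0,1],[-0.3967,0.3633,0,0,0,0,1],[-0.4033,0.3683,0,0,0,0,1]]
  ]
}}

```text
time_s: 5.7
ee_pos: [0.4075, -0.1259, 0.2302]
eef_rot: [-3.14, 0.001, 0.802]
force: [0.5, 0.3, -1.3]
grip_width: 0.0246
grip_force: 25.0
```

>>> {"method": "arm_command", "body": {
  "plan": [
    [[-0.0167,0.015,0,0,0,0,1],[-0.0467,0.0433,0,0,0,0,1],[-0.0867,0.0783,0,0,0,0,1],[-0.1267,0.115,0,0,0,0,1],[-0.1667,0.1517,0,0,0,0,1],[-0.2067,0.1883,0,0,0,0,1],[-0.2467,0.225,0,0,0,0,1],[-0.2867,0.2617,0,0,0,0,1],[-0.3267,0.2983,0,0,0,0,1],[-0.3667,0.335,0,0,0,0,1],[-0.3967,0.3633,0,0,0,0,1],[-0.4017,0.3667,0,0,0,0,1]]
  ]
}}

```text
time_s: 6.9
ee_pos: [0.3993, -0.4515, 0.2298]
eef_rot: [-3.14, 0.0, 0.804]
force: [-0.3, 0.7, -2.4]
grip_width: 0.0246
grip_force: 25.0
```

In the tool's units: 145 mm / 600 = 0.2417, 143 mm / 600 = 0.2383.

>>> {"method": "arm_command", "body": {
  "plan": [
    [[0,0,0.0167,0,0,0,1],[0,0,0.05,0,0,0,1],[0,0,0.0917,0,0,0,1],[0,0,0.1333,0,0,0,1],[0,0,0.175,0,0,0,1],[0,0,0.2083,0,0,0,1],[0,0,0.23,0,0,0,1],[0,0,0.2383,0,0,0,1],[0,0,0.2417,0,0,0,1],[0,0,0.2417,0,0,0,1]]
  ]
}}

```text
time_s: 7.9
ee_pos: [0.4002, -0.4498, 0.0866]
eef_rot: [3.141, 0.0, 0.805]
force: [-0.6, 0.2, -1.1]
grip_width: 0.0247
grip_force: 25.0
```

```bash
python3 -c "
from h import *
st()"
```

```text
7.9 [ 0.4002 -0.4498  0.0866] [3.141 0.    0.805] [-0.6  0.2 -1.1] 0.0247 24.999454021453857 [-0.9   0.53  1.49  0.    1.12 -0.14]
```

In the tool's units: 5 mm / 600 = 0.0083, 4 mm / 600 = 0.0067.

>>> {"method": "arm_command", "body": {
  "plan": [
    [[0,0,0.0033,0,0,0,1],[0,0,0.005,0,0,0,1],[0,0,0.0067,0,0,0,1],[0,0,0.0083,0,0,0,1],[0,0,0.0083,0,0,0,1]]
  ]
}}

```text
time_s: 8.4
ee_pos: [0.3999, -0.4499, 0.0811]
eef_rot: [3.141, 0.0, 0.805]
force: [0.1, 0.8, -0.5]
grip_width: 0.0248
grip_force: 25.0
```

In the tool's units: 1 mm / 600 = 0.0017, 0.5 mm / 600 = 0.0008.

>>> {"method": "arm_command", "body": {
  "plan": [
    [[0,0,0.0008,0,0,0,1],[0,0,0.0017,0,0,0,1],[0,0,0.0017,0,0,0,1]]
  ]
}}

```text
time_s: 8.7
ee_pos: [0.4, -0.45, 0.0808]
eef_rot: [3.141, 0.0, 0.805]
force: [-0.4, 1.3, 6.5]
grip_width: 0.0243
grip_force: 25.0
```

In the tool's units: -110 mm / 600 = -0.1833, -100 mm / 600 = -0.1667.

>>> {"method": "arm_command", "body": {
  "plan": [
    [[0,0,0,0,0,0,0.4],[0,0,0,0,0,0,0.2],[0,0,0,0,0,0,0],[0,0,0,0,0,0,-0.2],[0,0,0,0,0,0,-0.2],[0,0,-0.025,0,0,0,-0.2],[0,0,-0.0667,0,0,0,-0.2],[0,0,-0.1167,0,0,0,-0.2],[0,0,-0.1667,0,0,0,-0.2],[0,0,-0.1833,0,0,0,-1],[0,0,-0.1833,0,0,0,-1]]
  ]
}}

```text
time_s: 9.8
ee_pos: [0.4002, -0.4502, 0.1917]
eef_rot: [3.139, 0.0, 0.805]
force: [-0.2, 0.6, -0.2]
grip_width: 0.0692
grip_force: 0.0
```

```bash
python3 -c "
from h import *
st();delta((.407,-.2395,.19,.806),(.407,-.2395,.004,.806))"
```

```text
9.8 [ 0.4002 -0.4502  0.1917] [3.139 0.    0.805] [-0.2  0.6 -0.2] 0.0692 0.0 [-0.9   0.43  1.38 -0.    1.33 -0.14]
[ 156.6 -141.2    1.3] [ 0.003  0.    -0.001]
[ 156.6 -141.7  187.3] [ 0.003  0.    -0.001]
```

In the tool's units: 157 mm / 600 = 0.2617, -141 mm / 600 = -0.235.

>>> {"method": "arm_command", "body": {
  "plan": [
    [[0.0417,-0.0383,0,0,0,0,-1],[0.0917,-0.0833,0,0,0,0,-1],[0.15,-0.135,0,0,0,0,-1],[0.2,-0.1817,0,0,0,0,-1],[0.2417,-0.2183,0,0,0,0,-1],[0.2617,-0.235,0.0167,0,0,0,-1],[0.2617,-0.235,0.0667,0,0,0,-1],[0.2617,-0.235,0.125,0,0,0,-1],[0.2617,-0.235,0.175,0,0,0,-1],[0.2617,-0.235,0.2083,0,0,0,-1],[0.2617,-0.235,0.2167,0,0,0,-1],[0.2617,-0.235,0.2167,0,0,0,-1]]
  ]
}}

```text
time_s: 11.0
ee_pos: [0.4065, -0.2385, 0.0592]
eef_rot: [-3.139, 0.0, 0.805]
force: [0.2, -0.5, -0.0]
grip_width: 0.0943
grip_force: 0.0
```

```bash
python3 - <<'E'
from h import *
import cv2
st();delta((.407,-.2395,.004,.806))
a,_=cams.camera("top");s,_=cams.camera("side")
cv2.imwrite("pics/t1.png",cv2.hconcat([cv2.resize(a[220:360,320:520],(400,280)),cv2.resize(s[200:340,310:510],(400,280),interpolation=cv2.INTER_CUBIC)]))
E
```

```text
11.0 [ 0.4065 -0.2385  0.0592] [-3.139  0.     0.805] [ 0.2 -0.5 -0. ] 0.0943 0.0 [-0.61  0.31  1.88 -0.    0.95  0.16]
[-0.4  1.1 55.2] [-0.002  0.    -0.001]
```

View pics/t1.png

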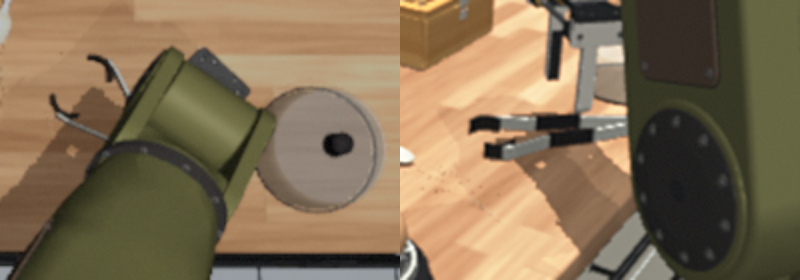

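The lid stands rim down, with its knob at about (338,144) in the top crop, and the fingers are over the grips. I'll descend and close to about 50 mm.

In the tool's units: 55 mm / 600 = 0.0917, 50 mm / 600 = 0.0833.

>>> {"method": "arm_command", "body": {
  "plan": [
    [[0,0.0017,0.0167,0,0,0,-1],[0,0.0017,0.0417,0,0,0,-1],[0,0.0017,0.0667,0,0,0,-1],[0,0.0017,0.0833,0,0,0,-1],[0,0.0017,0.0917,0,0,0,-1],[0,0.0017,0.0917,0,0,0,-0.6],[0,0.0017,0.0917,0,0,0,-0.3],[0,0.0017,0.0917,0,0,0,-0.2],[0,0.0017,0.0917,0,0,0,-0.1],[0,0.0017,0.0917,0,0,0,-0.06],[0,0.0017,0.0917,0,0,0,-0.06],[0,0.0017,0.0917,0,0,0,-0.06]]
  ],
  "squeeze": 20
}}

```text
time_s: 12.3
ee_pos: [0.4081, -0.2397, 0.0052]
eef_rot: [3.141, -0.0, 0.805]
force: [0.0, 0.8, 2.5]
grip_width: 0.0502
grip_force: 7.4
```

```bash
python3 -c "
from h import *
st()"
```

```text
12.3 [ 0.4081 -0.2397  0.0052] [ 3.141 -0.     0.805] [0.  0.8 2.5] 0.0502 7.436800226569176 [-0.61  0.41  1.9   0.    0.82  0.16]
```

>>> {"method": "arm_command", "body": {
  "plan": [
    [[0,0,-0.005,0,0,0,-0.06],[0,0,-0.0167,0,0,0,-0.06],[0,0,-0.0417,0,0,0,-0.06],[0,0,-0.075,0,0,0,-0.06],[0,0,-0.1167,0,0,0,-0.06],[0,0,-0.1583,0,0,0,-0.06],[0,0,-0.2,0,0,0,-0.06],[0,0,-0.2417,0,0,0,-0.06],[0,0,-0.28,0,0,0,-0.06],[0,0,-0.3033,0,0,0,-0.06],[0,0,-0.3167,0,0,0,-0.06],[0,0,-0.3167,0,0,0,-0.06]]
  ]
}}

```text
time_s: 13.5
ee_pos: [0.408, -0.2397, 0.1959]
eef_rot: [3.14, -0.0, 0.805]
force: [-0.6, 0.7, -1.2]
grip_width: 0.0498
grip_force: 6.4
```

```bash
python3 -c "
from h import *
st();f=1.222;delta((.393-.097*np.cos(f),.181-.097*np.sin(f),.195,f))"
```

```text
13.5 [ 0.408  -0.2397  0.1959] [ 3.14  -0.     0.805] [-0.6  0.7 -1.2] 0.0498 6.418747678399086 [-0.61  0.14  1.74 -0.    1.26  0.16]
[ 204.1 -263.2    0.5] [ 0.001  0.    -0.417]
```

In the tool's units: -263 mm / 600 = -0.4383, 204 mm / 600 = 0.34, -0.417 rad / 6.2832 = -0.0664.

>>> {"method": "arm_command", "body": {
  "plan": [
    [[0.0133,-0.0167,0,0,0,-0.0032,-0.06],[0.04,-0.0517,0,0,0,-0.008,-0.06],[0.0733,-0.095,0,0,0,-0.0143,-0.06],[0.11,-0.1417,0,0,0,-0.0223,-0.06],[0.1467,-0.1883,0,0,0,-0.0302,-0.06],[0.1833,-0.2367,0,0,0,-0.0382,-0.06],[0.22,-0.2833,0,0,0,-0.0462,-0.06],[0.2567,-0.3317,0,0,0,-0.0525,-0.06],[0.29,-0.375,0,0,0,-0.0589,-0.06],[0.32,-0.4133,0,0,0,-0.0637,-0.06],[0.34,-0.4383,0,0,0,-0.0664,-0.06],[0.34,-0.4383,0,0,0,-0.0664,-0.06]]
  ]
}}

```text
time_s: 14.7
ee_pos: [0.3585, 0.0916, 0.1942]
eef_rot: [-3.14, 0.0, 1.226]
force: [0.2, -0.3, -1.1]
grip_width: 0.0497
grip_force: 6.4
```

```bash
python3 - <<'E'
from h import *
import cv2
st()
a,_=cams.camera("top");s,_=cams.camera("side")
f=lambda i:cv2.resize(i,(400,400),interpolation=cv2.INTER_CUBIC)
cv2.imwrite("pics/b1.png",cv2.hconcat([f(a[220:320,160:260]),f(s[200:360,230:390])]))
E
```

```text
14.7 [0.3585 0.0916 0.1942] [-3.14   0.     1.226] [ 0.2 -0.3 -1.1] 0.0497 6.41838401556015 [ 0.15 -0.1   1.99  0.    1.26  0.5 ]
```

View pics/b1.png

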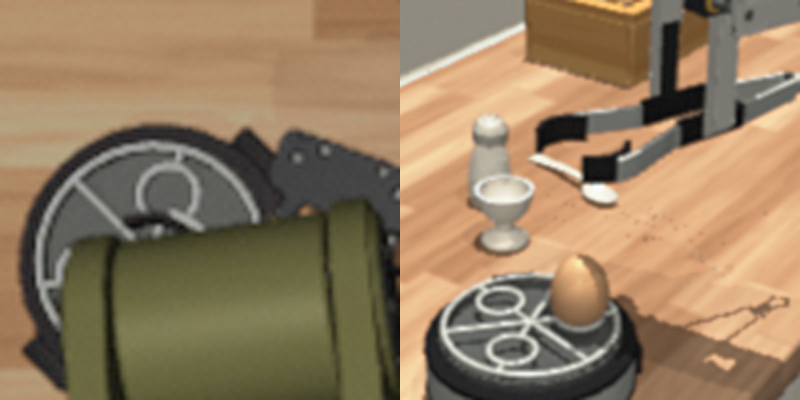

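```bash
python3 - <<'E'
from h import *
b=at_z("top",*crop((126.25,171.75),6,(340,235)),.018)
d=b[:2]-[.4081,-.2397];c,s=np.cos(.805),np.sin(.805)
print("bite",b,"fwd",d@[c,s],"left",d@[-s,c])
# expected side projections now
i=cams.camera_info("side")
def pr(p):
    q=i["world_to_cam"]@[*p,1];return np.array([q[0]/q[2]*i["fx"]+i["cx"],q[1]/q[2]*i["fy"]+i["cy"]])
o=ctrl.get_obs();y=o["eef_rot"][2];e=o["ee_pos"]
def loc(f,l,z):return [e[0]+f*np.cos(y)-l*np.sin(y),e[1]+f*np.sin(y)+l*np.cos(y),e[2]-.005+z]
cc=lambda p:np.round((pr(p)-[230,200])*2.5+[400,0])
for n,p in(("Lfront top",(.117,.028,.022)),("Lfront bot",(.117,.028,0)),("Lrear top",(.077,.028,.022)),("Lmid out bot",(.097,.041,0)),("Rfront top",(.117,-.028,.022)),("Rrear top",(.077,-.028,.022)),("Rrear bot",(.077,-.028,0))):print(n,cc(loc(*p)))
print("egg c",cc((.393,.181,.0845)),cc((.4,.181,.0845)),cc((.393,.188,.0845)),"rack",cc((.418,.2055,.064)))
E
```

```text
bite [ 0.47270894 -0.16908481  0.018     ] fwd 0.09568277340547526 left 0.0023720726524990156
Lfront top [578. 154.]
Lfront bot [578. 184.]
Lrear top [627. 139.]
Lmid out bot [614. 183.]
Rfront top [532. 124.]
Rrear top [579. 110.]
Rrear bot [579. 138.]
egg c [577. 289.] [569. 286.] [571. 294.] rack [529. 318.]
```

```bash
python3 - <<'E'
import cv2
a=cv2.imread("pics/b1.png")
cv2.imwrite("pics/b2.png",cv2.resize(a[90:350,500:680],None,fx=3,fy=2.3,interpolation=cv2.INTER_CUBIC))
E
```

```text
(no output)
```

View pics/b2.png

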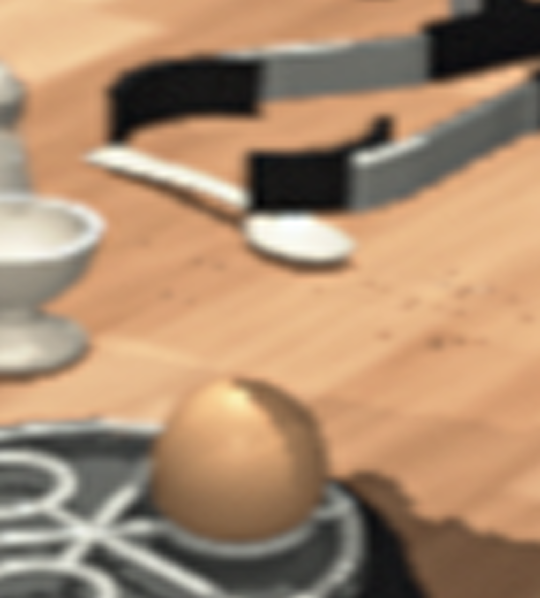

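```bash
python3 -c "
from h import *
f=1.222;delta(*[(.3928-.096*np.cos(f),.1807-.096*np.sin(f),z,f) for z in (.145,.074)])"
```

```text
[ 0.9  0.7 49.4] [-0.001  0.001  0.001]
[  0.9   0.8 120.4] [-0.001  0.001  0.001]
```

In the tool's units: 120 mm / 600 = 0.2, 116 mm / 600 = 0.1933.

>>> {"method": "arm_command", "body": {
  "plan": [
    [[0.0017,0.0017,0.0133,0,0,0,-0.06],[0.0017,0.0017,0.04,0,0,0,-0.06],[0.0017,0.0017,0.07,0,0,0,-0.06],[0.0017,0.0017,0.0967,0,0,0,-0.06],[0.0017,0.0017,0.1167,0,0,0,-0.06],[0.0017,0.0017,0.1333,0,0,0,-0.06],[0.0017,0.0017,0.15,0,0,0,-0.06],[0.0017,0.0017,0.1667,0,0,0,-0.06],[0.0017,0.0017,0.1817,0,0,0,-0.06],[0.0017,0.0017,0.1933,0,0,0,-0.06],[0.0017,0.0017,0.2,0,0,0,-0.06],[0.0017,0.0017,0.2,0,0,0,-0.06]]
  ]
}}

```text
time_s: 16.0
ee_pos: [0.3608, 0.0903, 0.0746]
eef_rot: [-3.141, 0.0, 1.222]
force: [0.2, -0.7, -0.9]
grip_width: 0.05
grip_force: 6.4
```

```bash
python3 - <<'E'
from h import *
import cv2
st()
a,_=cams.camera("top");s,_=cams.camera("side")
f=lambda i,w:cv2.resize(i,w,interpolation=cv2.INTER_CUBIC)
cv2.imwrite("pics/b3.png",cv2.hconcat([f(a[240:320,165:245],(300,300)),f(s[270:370,240:365],(480,300))][1:]) if 0 else f(s[275:365,240:360],(780,585)))
E
```

```text
16.0 [0.3608 0.0903 0.0746] [-3.141  0.     1.222] [ 0.2 -0.7 -0.9] 0.05 6.418727338314056 [0.15 0.08 2.13 0.   0.94 0.5 ]
```

View pics/b3.png

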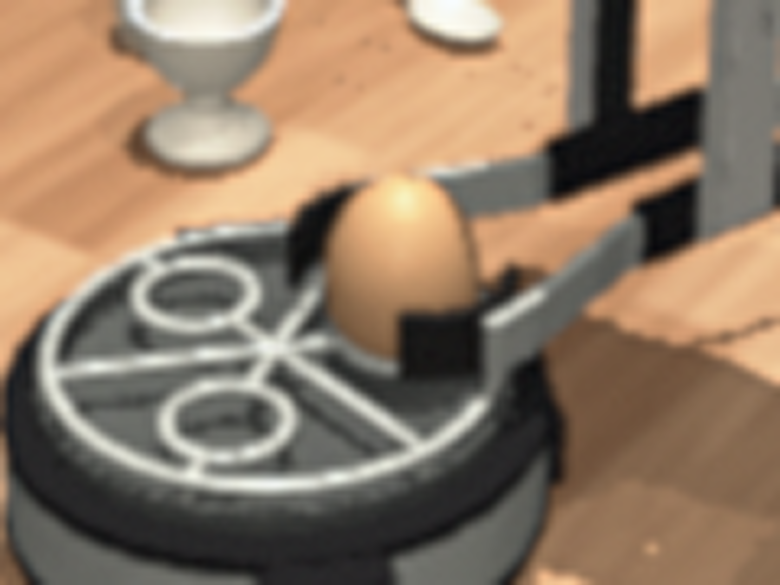

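The egg centre is at about (402,275) and the bite centre at about (410,270), so I'll shift 2 mm forward and then close gently.

In the tool's units: 2 mm / 600 = 0.0033, 1 mm / 600 = 0.0017.

>>> {"method": "arm_command", "body": {
  "plan": [
    [[0.0017,0,0,0,0,0,-0.06],[0.0033,0,0,0,0,0,-0.06],[0.0033,0,0,0,0,0,-0.02],[0.0033,0,0,0,0,0,0.02],[0.0033,0,0,0,0,0,0.05],[0.0033,0,0,0,0,0,0.08],[0.0033,0,0,0,0,0,0.11],[0.0033,0,0,0,0,0,0.14],[0.0033,0,0,0,0,0,0.17],[0.0033,0,0,0,0,0,0.2],[0.0033,0,0,0,0,0,0.3],[0.0033,0,0,0,0,0,0.3]]
  ],
  "squeeze": 20
}}

```text
time_s: 17.3
ee_pos: [0.3617, 0.0921, 0.075]
eef_rot: [-3.142, 0.0, 1.222]
force: [-1.2, -4.2, 0.9]
grip_width: 0.0399
grip_force: 19.9
```

>>> {"method": "arm_command", "body": {
  "plan": [
    [[0,0,0,0,0,0,0.5],[0,0,0,0,0,0,1],[0,0,0,0,0,0,1],[0,0,0,0,0,0,1]]
  ],
  "squeeze": 35
}}

```text
time_s: 17.7
ee_pos: [0.3617, 0.0923, 0.075]
eef_rot: [-3.142, -0.0, 1.222]
force: [-0.9, -2.0, 0.9]
grip_width: 0.0394
grip_force: 34.9
```

Width 39.9 mm at contact means the jaws are shut on the egg. I'll lift 80 mm slowly.

In the tool's units: -80 mm / 600 = -0.1333, -77 mm / 600 = -0.1283.

>>> {"method": "arm_command", "body": {
  "plan": [
    [[0,0,-0.0033,0,0,0,1],[0,0,-0.01,0,0,0,1],[0,0,-0.0217,0,0,0,1],[0,0,-0.0367,0,0,0,1],[0,0,-0.0533,0,0,0,1],[0,0,-0.07,0,0,0,1],[0,0,-0.0867,0,0,0,1],[0,0,-0.1033,0,0,0,1],[0,0,-0.1183,0,0,0,1],[0,0,-0.1283,0,0,0,1],[0,0,-0.1333,0,0,0,1],[0,0,-0.1333,0,0,0,1]]
  ]
}}

```text
time_s: 18.9
ee_pos: [0.3618, 0.0923, 0.1552]
eef_rot: [3.141, -0.0, 1.222]
force: [-0.8, 0.2, -2.2]
grip_width: 0.0392
grip_force: 35.0
```

>>> {"method": "arm_command", "body": {
  "plan": [
    [[0,0,0,0,0,0,1],[0,0,0,0,0,0,1],[0,0,0,0,0,0,1],[0,0,0,0,0,0,1],[0,0,0,0,0,0,1]]
  ]
}}

```text
time_s: 19.4
ee_pos: [0.3617, 0.0922, 0.1549]
eef_rot: [-3.141, 0.0, 1.222]
force: [0.5, 0.1, -1.6]
grip_width: 0.039
grip_force: 35.0
```

```bash
python3 - <<'E'
from h import *
import cv2
st()
s,_=cams.camera("side")
cv2.imwrite("pics/f1.png",cv2.resize(s[200:380,220:460],(780,585),interpolation=cv2.INTER_CUBIC))
E
```

```text
19.4 [0.3617 0.0922 0.1549] [-3.141  0.     1.222] [ 0.5  0.1 -1.6] 0.039 34.96233522891998 [ 0.15 -0.05  2.04  0.    1.15  0.5 ]
```

View pics/f1.png

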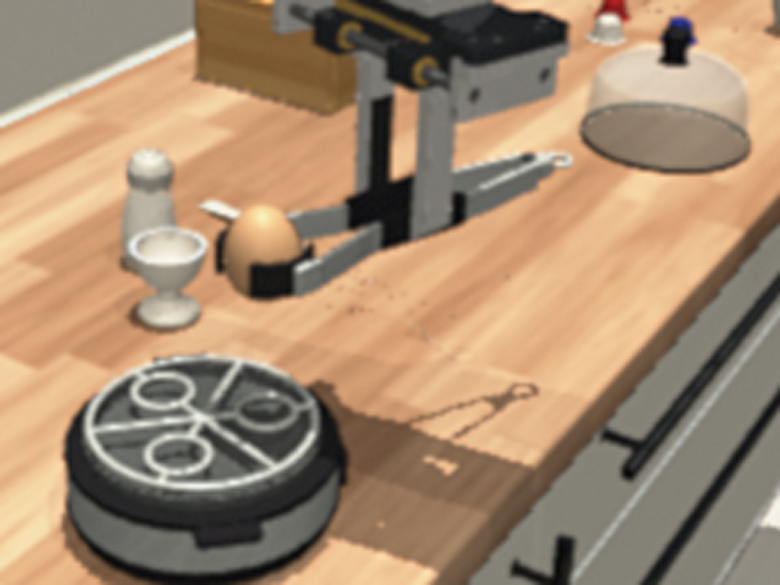

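The egg sits upright in the jaws at about (265,250), the rack is empty, and the lid is upright at (665,110). I'll do a short check for slip before handing in.

>>> {"method": "arm_command", "body": {
  "plan": [
    [[0,0,0,0,0,0,1],[0,0,0,0,0,0,1],[0,0,0,0,0,0,1],[0,0,0,0,0,0,1],[0,0,0,0,0,0,1],[0,0,0,0,0,0,1],[0,0,0,0,0,0,1],[0,0,0,0,0,0,1]]
  ]
}}

```text
time_s: 20.25
ee_pos: [0.3617, 0.0922, 0.155]
eef_rot: [3.142, -0.0, 1.222]
force: [0.2, -0.4, -1.5]
grip_width: 0.0392
grip_force: 35.0
```

```bash
python3 - <<'E'
from h import *
import cv2
st();s,_=cams.camera("side")
a=cv2.imread("pics/f1.png");b=cv2.resize(s[200:380,220:460],(780,585),interpolation=cv2.INTER_CUBIC)
for i in(a,b):  # egg-coloured blob centroid
    r=i[190:310,210:330].astype(int);m=(r[...,2]-r[...,0]>60)&(r[...,2]<225);m[:, :25]=0;m[:,85:]=0
    y,x=np.nonzero(m);print(len(x),x.mean(),y.mean())
print(np.abs(a.astype(int)-b)[190:310,210:330].mean(),np.abs(a.astype(int)-b)[350:580,60:350].mean())
E
```

```text
20.25 [0.3617 0.0922 0.155 ] [ 3.142 -0.     1.222] [ 0.2 -0.4 -1.5] 0.0392 34.9622905254364 [ 0.15 -0.05  2.04  0.    1.15  0.5 ]
3032 53.00494722955145 45.20778364116095
3004 53.022636484687084 44.8375499334221
1.2439351851851852 0.6064367816091955
```

The egg is steady, so I'm handing in.

```bash
python3 -c "
from station import ctrl
print(ctrl.hand_in())"
```

```text
the job is handed in; nothing more can be done
None
```

I handed the job in at about 20 s: the lid is rim down on the worktop clear of the cooker, and the tongs are holding the egg still, 8 cm above where it sat. The hand-in gave no verdict.

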